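Sweep the brass rings into the tray's drawer

ROBOT

A 7-joint arm with a two-finger parallel gripper is mounted at the origin on the work surface; the furniture and walls round the work are solid. World frame = base frame: x ahead of the robot, y to its left, z up, the work surface at z = 0. Lengths are in m, angles in rad, forces in N, time in s.
With the tool pointing down it reaches from about 0.425 to 0.875 m from the base axis. Payload 4.7 kg.
Tool frame: the origin (TCP) lies at the very end of the fingers, on their centre line; the grasp point (between the pads) lies 19 mm behind it; y points along the fingers, x is the direction in which the jaws open and shut, and the axes are right-handed (so a half turn about y gives the same grasp; the last joint's range is limited). The gripper opens to 87 mm and grips with 3 to 60 N. Pads are 19 mm wide; open, the fingers measure 117 mm over their backs; the gripper's body (75 mm by 190 mm) begins 51 mm behind the grasp point.
Start: joints at [1.224, 0.321, -0.07, 1.45, 0.023, 1.371, -0.057], TCP at [0.229, -0.608, 0.184] pointing down, gripper open.
Joint ranges: [-2.86, 2.86], [-0.3, 2.09], [-1.38, 1.24], [0.06, 2.45], [-1.56, 4.7], [0.09, 2.05], [-2.69, 2.69]. Speed limits (rad/s): [2.57, 2.57, 3.14, 3.14, 3.14, 3.14, 3.14].

INTERFACE

Orientations are given as a unit quaternion [x, y, z, w].
In Python, from workcell import readout, optics, workorder, models gives the robot as it stands.
- The arm moves only by the tool step_arm, never from a script. Its argument "plan" is text: rows parted by semicolons, each of 4 numbers parted by spaces: the shift along the tool's x, y, z in units of 30 mm (1.0 is 30 mm), then the turn about the tool's y in units of 6 degrees (1.0 is 6 degrees). A call has 1 to 10 rows; each row is the pose to reach, as a shift and turn from the pose measured when the call began, along the tool's axes at that moment; what a row does not reach only later rows make up. A row lasts 1/12 s, in which the tool goes at most 41.7 mm and 7.16 degrees, less where a joint would pass 70% of its speed; a pose out of reach is approached as far as the arm can. A call with a gripper value outside its range is refused whole. "grip" is the opening, from 0 (shut) to 1 (fully open), set as the call begins (left out, the last holds). The fingers move at their own pace and stop on an object; the grip force is fixed at half the most. Time passes only in rows, so rows that repeat a pose let the fingers close. It gives the time, the measured TCP pose, the force and the opening at its end, in the units of the state.
- readout.get_state(): the state, without advancing time (a new reading comes with each control period).
- optics.read_camera(name): name is "side" or "top" or "wrist"; returns a dict with "image" (400x640x3 uint8, red, green, blue), "mtx" (3x3 intrinsics, pixels), "dist" ([k1, k2, p1, p2, k3] as OpenCV has them; the pictures are not rectified), "T" (4x4, takes a point from camera to world coordinates); the wrist camera has in their place "T_tool_cam" (4x4, takes a point from camera to tool coordinates, whose origin is the TCP and whose axes are the tool frame's). Camera axes: x right, y down, z forward; pixel columns grow to the right and rows downward; lengths in m; the calibration is good to about 2 mm. A picture is of the moment at which its call begins: read the wrist's pose just before it. There is no depth.
- workorder.job_done(): hands the job in, once; it reports no verdict.
Trained networks look in a picture, given as the dict that the camera call returned (one of the last four; its "shot" number tells which), for a name from the list of things; names that differ only in an ending like _2 or _b are one class to them, and where a whole thing is asked for, a point or a joint stands for the part that bears it (a point fixed in the world has none). Each returns a list of dicts, best first, with "score" (0 to 1); they miss things now and then, are a little off and sometimes report something else, mostly with a low value. They report only what shows in the picture. A call takes as long as a camera call.
- models.find_in(picture, thing): "extent" ([left, top, width, height] in pixels, round what is visible of it).
- models.pinpoint(picture, thing): "centre" ([row, column] in pixels: a listed point, or the origin of a listed thing).
The state is a dict: "time_s": time; "q": joint angles; "joint_velocities": joint speeds; "effort": joint torques, N m; "tcp_pos": TCP position; "orientation": TCP orientation; "contact_force": force on the tool from outside, world axes, zero at the start; "moment": the same for the moment, N m; "opening": finger opening in m.
Only numpy, scipy, OpenCV 4.12 (cv2) and the standard library are available. Lean on these libraries where they do the work, as an engineer would, in place of code of your own. Each camera call takes 0.05 s, during which the arm holds its last target.

TASK

Put the three brass tube rings away in the drawer of the wooden sweep tray, using only the closed fingers and never gripping or lifting anything: pull the drawer open by pressing against the inside of its front, sweep all three rings over the tray's front edge into the drawer, then push the drawer fully home. Leave the charcoal block standing on the tray and do not disturb the tin and the brush beside it.

Things in the scene. Friction and masses are not known exactly. Their poses are not given: they have to be found in the camera images.
- tray: Wooden tray, fixed, 190 (x) by 300 mm (y). Origin: centre of its underside, on the bench; x points to its back, y to the left. Its metal bed is 44 mm above the bench (4 mm thick) and spans x -83..+85, y -140..+140 mm; wooden rims at back and sides, 10 mm thick, rise 18 mm above the bed. The bed's front edge (x = -83) has no rim: the drawer's front closes it; the drawer runs under the bed.
- drawer (a joint): How far the drawer is out, in m: 0 fully home, 0.085 fully out (end stop). It slides toward the tray's -x against about 1.2 N of friction and stays where it is left. An open metal pan 268 mm wide, its floor 8 mm above the bench; it starts shut or a few mm ajar.
- drawer_in (a point): Point on the drawer's floor that moves with it: with the drawer home it is 8 mm above the tray's origin; axes as the tray's. The drawer's inside spans x = -85 to +74 mm and y = -132 to +132 mm from here.
- drawer_lip: Metal inner face of the drawer's front, 276 mm wide, 2.5 mm thick. Origin moves with the drawer: with the drawer home it is the tray's origin. The face toward the bed lies at x = -85 mm from it and rises 17 mm above the bed (61 mm over the bench): pressing on it from the bed side, toward -x, pulls the drawer open.
- drawer_front: Wooden outer face of the drawer's front, 300 mm wide, from 4 to 62 mm over the bench. Origin as drawer_lip. The face that looks away from the tray lies at x = -98 mm from this origin: the drawer is pushed home on it, toward +x.
- ring_a: Largest loose brass ring (a short slice sawn from tube, lying flat on the bed): outside diameter 30 mm, 12 mm high, wall 2.5 mm, about 22 g. Origin: centre of its underside.
- ring_b: Middle brass ring: outside diameter 27 mm, 12 mm high, about 20 g. Origin: centre of its underside.
- ring_c: Smallest brass ring: outside diameter 24 mm, 12 mm high, about 17 g. Origin: centre of its underside.
- charcoal: Loose black charcoal block on the bed in one row with the rings, which stand about 66 mm apart across the tray; 51 x 59 x 35 mm high. Origin: centre of its underside.
- tin: Loose round aluminium tin on the bench to the left of the tray, 76 mm across, 32 mm high. Origin: centre of its underside.
- brush: Loose wooden-handled brass wire brush lying on the bench along the right side of the tray, 180 x 22 x 26 mm. Origin: centre of its underside.

How it is judged:
By the outcome, as a careful person would: the job done as asked, in the order asked, and still so for the second after the job is handed in, with the robot touching nothing.
It also fails if it takes over 58 s, if anything falls off the work surface, if the arm or the gripper's body presses on something with over 40 N, if the wrist force passes 120 N, or if a joint passes its speed limit or range.

## Working session

There is one attempt and no reset: what is moved stays moved. The work goes in short steps, Python scripts to look and compute and a tool call to move; the robot and the scene stay as the last step left them, time stands still between calls to the robot, and variables do not carry over. Pictures are saved under pics/ and viewed, and the job is handed in when it is done.

Besides the shell and the picture viewer there is one more tool, called after ">>>" as name(argument=value, ...) on one line, values as JSON. step_arm: Moves the arm, as the interface text tells. Its arguments: {"type":"object","properties":{"plan":{"type":"string"},"grip":{"type":"number"}},"required":["plan"]}

```bash
ls; mkdir -p pics; cat > h.py <<'E'
import numpy as np, cv2
from workcell import readout, optics, workorder, models
def snap(name,fn):
    s=readout.get_state(); p=optics.read_camera(name)
    cv2.imwrite('pics/'+fn,p['image'][:,:,::-1]); return s,p
def Rq(q):
    from scipy.spatial.transform import Rotation as R
    return R.from_quat(q).as_matrix()
def T_of(p,s):
    if 'T' in p: return np.array(p['T'])
    T=np.eye(4);T[:3,:3]=Rq(s['orientation']);T[:3,3]=s['tcp_pos'];return T@np.array(p['T_tool_cam'])
def ray(p,s,uv,z):
    T=T_of(p,s)
    u=cv2.undistortPoints(np.array([[uv]],float),np.array(p['mtx']),np.array(p['dist']))[0,0]
    d=T[:3,:3]@np.array([u[0],u[1],1]); o=T[:3,3]
    return o+d*(z-o[2])/d[2]
def proj(p,s,X):
    T=np.linalg.inv(T_of(p,s)); r,_=cv2.Rodrigues(T[:3,:3])
    return cv2.projectPoints(np.array(X,float).reshape(-1,1,3),r,T[:3,3],np.array(p['mtx']),np.array(p['dist']))[0].reshape(-1,2)
E
python3 - <<'E'
from h import *
s=readout.get_state();print(s)
for n in ['top','side']:
    s,p=snap(n,n+'0.png'); print(n,p['T'])
    for t in ['tray','drawer_in','drawer_lip','drawer_front','ring_a','charcoal','tin','brush']:
        print(t,[(np.round(d['centre'],1),round(d['score'],2)) for d in models.pinpoint(p,t)][:4],[(np.round(d['extent']),round(d['score'],2)) for d in models.find_in(p,t)][:4])
E
```

```text
pics
{'time_s': 0.0, 'q': array([ 1.22410987,  0.32183177, -0.07007615,  1.45169103,  0.02259522,
        1.37077932, -0.05686333]), 'joint_velocities': array([-0.00044111,  0.00017465,  0.0001042 ,  0.00109237,  0.00079081,
       -0.00052208, -0.00125978]), 'effort': array([-5.16740620e-04, -4.91288245e+01, -4.03890945e-01, -3.12530172e+01,
       -6.39386172e-02,  4.36903350e-02,  1.60134718e-04]), 'tcp_pos': array([ 0.22918023, -0.60758271,  0.18254776]), 'orientation': array([-0.58124817,  0.40273895, -0.40158344,  0.58196447]), 'contact_force': array([ 0.12932441, -0.41868927,  0.61028272]), 'moment': array([ 0.00121416, -0.0214737 ,  0.02137153]), 'opening': 0.08700517571221401}
top [[ 0.11649324 -0.97236388  0.20233095  0.36350143]
 [-0.9931644  -0.1125427   0.03096155  0.01483123]
 [-0.00733502 -0.20455471 -0.97882765  1.24623821]
 [ 0.          0.          0.          1.        ]]
tray [(array([200., 339.]), 0.83)] [(array([268., 141., 141., 109.]), 0.7)]
drawer_in [] [(array([268., 211., 120.,  39.]), 0.61)]
drawer_lip [] []
drawer_front [] [(array([272., 212., 118.,  37.]
[... 707 characters left out ...]
tray [(array([235.7, 341.7]), 0.72)] [(array([280., 167., 123., 122.]), 0.7)]
drawer_in [] [(array([284., 165.,  16., 126.]), 0.6)]
drawer_lip [] [(array([292., 175.,   6.,  96.]), 0.89)]
drawer_front [] [(array([285., 165.,  13., 126.]), 0.7)]
ring_a [(array([205.6, 346.9]), 0.64), (array([187.9, 346.9]), 0.53), (array([227.1, 333.6]), 0.47)] [(array([337., 179.,  18.,  10.]), 0.41), (array([284., 163.,  16., 130.]), 0.35)]
charcoal [(array([250.3, 350.2]), 0.65), (array([236.7, 341. ]), 0.23)] [(array([336., 229.,  29.,  32.]), 0.56)]
tin [(array([174.1, 321.6]), 0.64)] [(array([304., 156.,  33.,   9.]), 0.56)]
brush [(array([318.4, 324.6]), 0.76)] [(array([268., 303.,  90.,  24.]), 0.59)]
```

```bash
python3 - <<'E'
import cv2
a=cv2.imread('pics/top0.png')[130:280,220:440];cv2.imwrite('pics/top0c.png',cv2.resize(a,None,fx=3.6,fy=3.6,interpolation=cv2.INTER_CUBIC))
a=cv2.imread('pics/side0.png')[145:335,255:425];cv2.imwrite('pics/side0c.png',cv2.resize(a,None,fx=3,fy=3,interpolation=cv2.INTER_CUBIC))
E
```

```text
(no output)
```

View pics/top0.png

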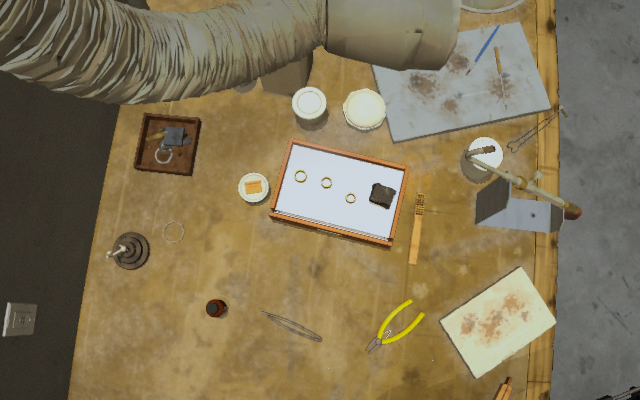

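```bash
sleep 0.1
```

```text
(no output)
```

View pics/top0c.png

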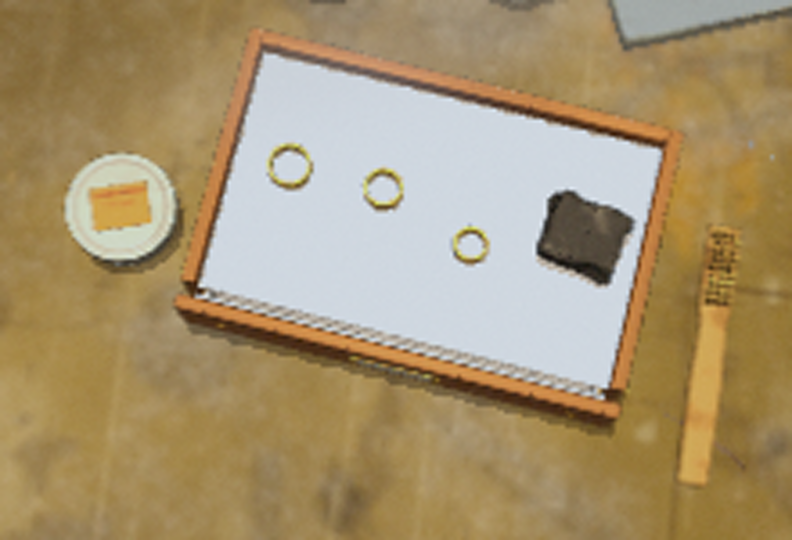

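View pics/side0c.png

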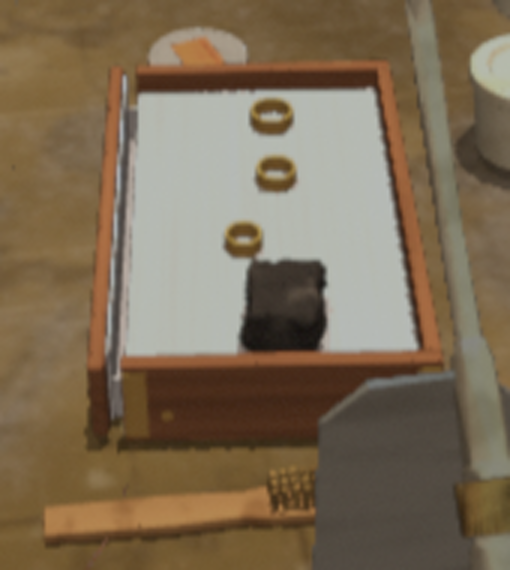

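```bash
cat > fit.py <<'E'
from h import *
from scipy.optimize import least_squares
s,pt=snap('top','t1.png'); s,ps=snap('side','s1.png')
ft=lambda c:(220+c[0]/3.6-.36,130+c[1]/3.6-.36); fs=lambda c:(255+c[0]/3-.33,145+c[1]/3-.33)
obs=[(pt,ft((253,30)),(95,150,62),0),(pt,ft((681,133)),(95,-150,62),0),(ps,fs((388,63)),(95,150,62),0),(ps,fs((441,356)),(95,-150,62),0),
(pt,ft((176,303)),(-98,150,62),1),(pt,ft((616,416)),(-98,-150,62),1),(ps,fs((108,70)),(-98,150,62),1),(ps,fs((90,365)),(-98,-150,62),1)]
def W(X,th):
    x,y,a,d=th; X=np.array(X,float); return np.array([x+X[0]*np.cos(a)-X[1]*np.sin(a),y+X[0]*np.sin(a)+X[1]*np.cos(a),X[2]])
def res(th):
    r=[]
    for p,uv,X,m in obs:
        X=np.array(X)/1e3; X[0]-=m*th[3]
        r+=list(proj(p,None,W(X,th))[0]-uv)
    return r
f=least_squares(res,[0.55,0,0,0.005]); th=f.x
print(th,np.degrees(th[2]),np.round(f.fun.reshape(-1,2),1))
np.save('th.npy',th)
def inv(w):
    x,y,a,d=th; v=np.array(w[:2])-[x,y]; return np.array([v[0]*np.cos(a)+v[1]*np.sin(a),-v[0]*np.sin(a)+v[1]*np.cos(a)])
for n,c in zip('abc',[(290,166),(383,189),(471,245)]):
    w=ray(pt,None,ft(c),.056); print(n,w,inv(w)*1e3)
for n,c in zip('abc',[(271,112),(276,168),(244,235)]):
    w=ray(ps,None,fs(c),.056); print(n,w,inv(w)*1e3)
print('char');
for c in [(553,192),(633,207),(612,284),(541,258)]: w=ray(pt,None,ft(c),.079); print(inv(w)*1e3)
for c in [(248,262),(326,262),(325,318),(244,318)]: w=ray(ps,None,fs(c),.079); print('s',inv(w)*1e3)
w=ray(pt,None,ft((121,207)),.032);print('tin',inv(w)*1e3)
for c in [(694,485),(722,228)]: w=ray(pt,None,ft(c),.02);print('brush',inv(w)*1e3)
E
python3 fit.py
```

```text
[ 0.64058011  0.00202827 -0.13145582  0.00291091] -7.5318637224628215 [[-0.4 -0.8]
 [ 1.1 -0.3]
 [-1.  -1.9]
 [-0.   0.7]
 [-0.3  0.2]
 [ 1.6 -0.3]
 [ 0.6 -2.2]
 [-0.8  0.1]]
a [0.66260731 0.100894   0.056     ] [  8.87807188 100.89999479]
b [0.65401576 0.0374214  0.056     ] [ 8.68047747 36.84887721]
c [ 0.62284735 -0.02470999  0.056     ] [-14.07497728 -28.8319367 ]
a [0.66447829 0.09461099 0.056     ] [11.5564739  94.91643833]
b [0.65682835 0.03247654 0.056     ] [12.11696493 32.31534373]
c [ 0.62545627 -0.0306275   0.056     ] [-10.71291338 -34.35641258]
char
[ 28.38571318 -72.51036917]
[  31.4226208  -125.59908869]
[ -21.91017133 -123.35666483]
[-16.42564006 -74.78708053]
s [ -9.76456413 -85.59064884]
s [ 35.46834664 -87.03161767]
s [  31.53183701 -133.85647015]
s [ -13.45662863 -132.51140579]
tin [-41.12959996 207.74671754]
brush [-128.93705282 -212.00214805]
brush [  47.61889102 -193.56789653]
```

```bash
cat > go.py <<'E'
# usage: go.py tx_mm ty_mm z_mm [yawtarget] : shift in tool units to tray-frame target
import sys
from h import *
th=np.load('th.npy')
def go(tx,ty,z):
    s=readout.get_state(); R=Rq(s['orientation']); x,y,a=th[:3]
    w=np.array([x+tx/1e3*np.cos(a)-ty/1e3*np.sin(a),y+tx/1e3*np.sin(a)+ty/1e3*np.cos(a),z/1e3])
    d=R.T@(w-s['tcp_pos'])
    v=s['tcp_pos'][:2]-[x,y]; cur=[v[0]*np.cos(a)+v[1]*np.sin(a),-v[0]*np.sin(a)+v[1]*np.cos(a),s['tcp_pos'][2]]
    xa=np.degrees(np.arctan2(R[1,0],R[0,0])); 
    e=(np.degrees(a)+90-xa+90)%180-90 # desired rotation about world z so tool x // tray y
    print('t',round(s['time_s'],2),'cur tray mm',np.round(np.array(cur)*1e3,1),'F',np.round(s['contact_force'],1),'units',np.round(d/0.03,2),'toolx yaw err world deg',round(e,2),'turn(units about tool y, y down)',round(-e/6,2), 'ydir',np.round(R[:,1],3),'open',round(s['opening'],4))
    # tray x,y unit vectors in tool units per 30mm
    print(' tray+x in tool',np.round(R.T@np.array([np.cos(a),np.sin(a),0]),3),' tray+y',np.round(R.T@np.array([-np.sin(a),np.cos(a),0]),3))
if __name__=='__main__': go(*map(float,sys.argv[1:4]))
E
python3 go.py -60 0 184; python3 -c "
from h import *
s=readout.get_state();print(Rq(s['orientation']));_,p=snap('wrist','w0.png');print(p['T_tool_cam'])"
```

```text
t 1.8 cur tray mm [-327.6 -658.8  183.7] F [-1.1  0.1 -0.6] units [-1.514e+01 -1.000e-02  1.824e+01] toolx yaw err world deg -28.2 turn(units about tool y, y down) 4.7 ydir [-0. -0. -1.] open 0.0871
 tray+x in tool [ 0.473 -0.     0.881]  tray+y [-0.881 -0.     0.473]
[[ 3.53015935e-01 -4.82813863e-05  9.35617308e-01]
 [-9.35617305e-01 -1.18231917e-04  3.53015927e-01]
 [ 9.35757299e-05 -9.99999992e-01 -8.69106513e-05]]
[[ 9.99999921e-01 -1.51123392e-04 -3.66485167e-04 -6.16468029e-04]
 [ 3.16962854e-04 -2.50423217e-01  9.68136412e-01 -2.00148209e-01]
 [-2.38084453e-04 -9.68136452e-01 -2.50423149e-01  6.76841053e-02]
 [ 0.00000000e+00  0.00000000e+00  0.00000000e+00  1.00000000e+00]]
```

View pics/w0.png

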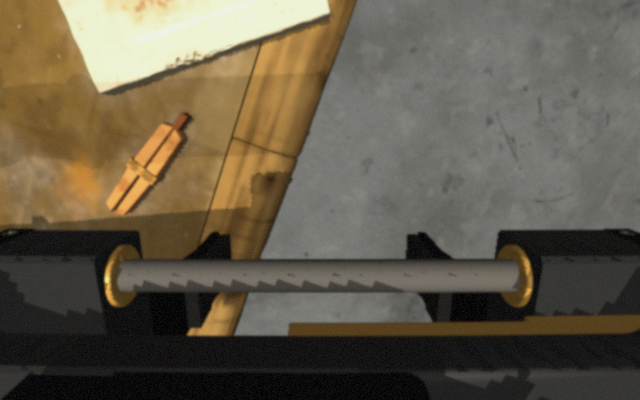

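View pics/side0.png

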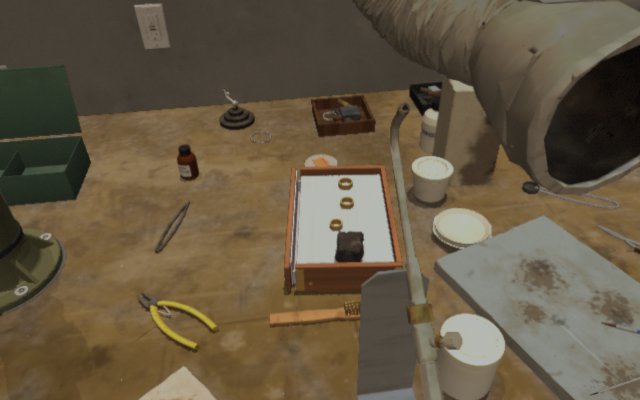

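```bash
python3 - <<'E'
from h import *
s,p=snap('top','t2.png')
for uv in [(480,200),(480,225),(560,230),(480,180),(575,212),(465,155)]:
  print(uv,ray(p,s,uv,0.0),ray(p,s,uv,0.15),ray(p,s,uv,.3))
E
```

```text
(480, 200) [ 0.66694484 -0.3533438   0.        ] [ 0.63042171 -0.30902944  0.15      ] [ 0.59389859 -0.26471507  0.3       ]
(480, 225) [ 0.60305117 -0.35677485  0.        ] [ 0.57421843 -0.31204751  0.15      ] [ 0.54538569 -0.26732018  0.3       ]
(560, 230) [ 0.61321741 -0.56891463  0.        ] [ 0.58316104 -0.49865368  0.15      ] [ 0.55310467 -0.42839274  0.3       ]
(480, 180) [ 0.71903978 -0.35079105  0.        ] [ 0.6762464  -0.30678394  0.15      ] [ 0.63345301 -0.26277683  0.3       ]
(575, 212) [ 0.66471704 -0.60959404  0.        ] [ 0.62846206 -0.53443683  0.15      ] [ 0.59220708 -0.45927962  0.3       ]
(465, 155) [ 0.78065368 -0.30839071  0.        ] [ 0.73044431 -0.269487    0.15      ] [ 0.68023494 -0.23058329  0.3       ]
```

>>> step_arm(plan="-0.4 0 0.5 0.3;-1.2 0 1.4 0.7;-2 0 2.4 1.1;-2.8 0 3.4 1.5;-3.6 0 4.3 1.9;-4.4 0 5.3 2.3;-5.2 0 6.3 2.7;-6 0 7.2 3.1;-6.7 0 8.1 3.5;-7.4 0 8.9 3.9", grip=0)

```text
time_s: 2.73
tcp_pos: [0.402, -0.3041, 0.184]
orientation: [0.488, -0.512, 0.512, -0.488]
contact_force: [0.2, 0.2, 0.7]
opening: 0.0284
```

```bash
python3 go.py -90 0 200
```

```text
t 2.73 cur tray mm [-196.4 -334.8  184. ] F [0.2 0.2 0.7] units [-10.83  -0.54   4.46] toolx yaw err world deg -4.75 turn(units about tool y, y down) 0.79 ydir [ 0.001 -0.001 -1.   ] open 0.0284
 tray+x in tool [0.083 0.001 0.997]  tray+y [-0.997 -0.001  0.083]
```

>>> step_arm(plan="-0.8 0 0.3 0.1;-2 0 0.8 0.2;-3.2 0 1.3 0.3;-4.4 0 1.8 0.4;-5.6 -0.1 2.3 0.5;-6.8 -0.2 2.8 0.6;-8 -0.3 3.3 0.7;-9.2 -0.4 3.8 0.8;-10.2 -0.5 4.2 0.8;-10.8 -0.5 4.4 0.8", grip=0)

```text
time_s: 3.57
tcp_pos: [0.551, 0.018, 0.2]
orientation: [0.466, -0.531, 0.531, -0.468]
contact_force: [-0.9, 0.1, 0.5]
opening: 0.0003
```

```bash
python3 go.py -50 0 80; python3 - <<'E'
from h import *
s,p=snap('wrist','w1.png')
import pickle; pickle.dump((s,p),open('w1.pkl','wb'))
print(s['tcp_pos'])
E
```

```text
t 3.57 cur tray mm [-90.9   4.1 200. ] F [-0.9  0.1  0.5] units [0.15 4.   1.35] toolx yaw err world deg -0.22 turn(units about tool y, y down) 0.04 ydir [ 0.003  0.001 -1.   ] open 0.0003
 tray+x in tool [0.004 0.003 1.   ]  tray+y [-1.     0.002  0.004]
[0.55101606 0.01803061 0.19996108]
```

View pics/w1.png

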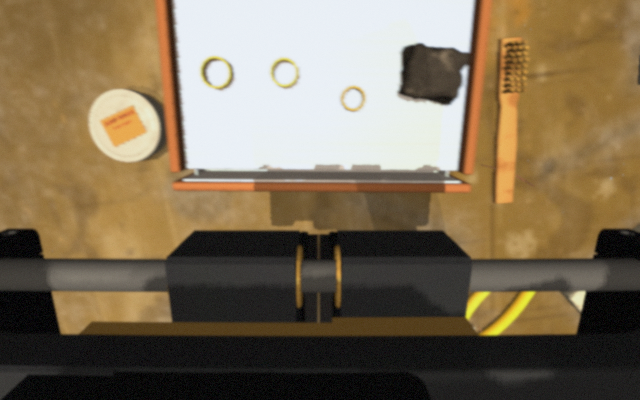

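```bash
python3 - <<'E'
import pickle
from h import *
s,p=pickle.load(open('w1.pkl','rb'))
th=np.load('th.npy');x,y,a=th[:3]
def inv(w):
    v=np.array(w[:2])-[x,y]; return np.round(np.array([v[0]*np.cos(a)+v[1]*np.sin(a),-v[0]*np.sin(a)+v[1]*np.cos(a)])*1e3,1)
for n,uv,z in [('frontL',(172,189),.062),('frontR',(470,191),.062),('rimLtop',(158,0),.062),('rimRtop',(492,0),.062),('rimLfront',(170,171),.062),('rimRfront',(474,171),.062),('a',(217,72.5),.05),('b',(285,73),.05),('c',(353,99),.05),('ch',(403,44),.079),('ch',(403,97),.079),('ch',(461,100),.079),('ch',(462,52),.079),('tin',(122,125),.032),('bedfrontL',(200,170),.044),('bedfrontR',(440,170),.044),('lipL',(200,180),.061),('lipR',(440,182),.061)]:
    print(n,inv(ray(p,s,uv,z)))
im=cv2.imread('pics/w1.png')[0:210,140:540]; cv2.imwrite('pics/w1c.png',cv2.resize(im,None,fx=2,fy=2,interpolation=cv2.INTER_CUBIC))
E
```

```text
frontL [-98.4 150.2]
frontR [ -99.2 -146.4]
rimLtop [ 72.3 146.7]
rimRtop [  73.4 -147.9]
rimLfront [-80.3 150.4]
rimRfront [ -79.1 -148.2]
a [ 12.5 101.4]
b [12.1 36.6]
c [-11.5 -28.5]
ch [ 33.1 -67.4]
ch [-10.6 -70. ]
ch [ -12.7 -121.8]
ch [  27.2 -118.8]
tin [-37.  209.1]
bedfrontL [-82.2 126.9]
bedfrontR [ -81.2 -120.8]
lipL [-89.4 121.8]
lipR [ -90.5 -115.9]
```

View pics/w1c.png

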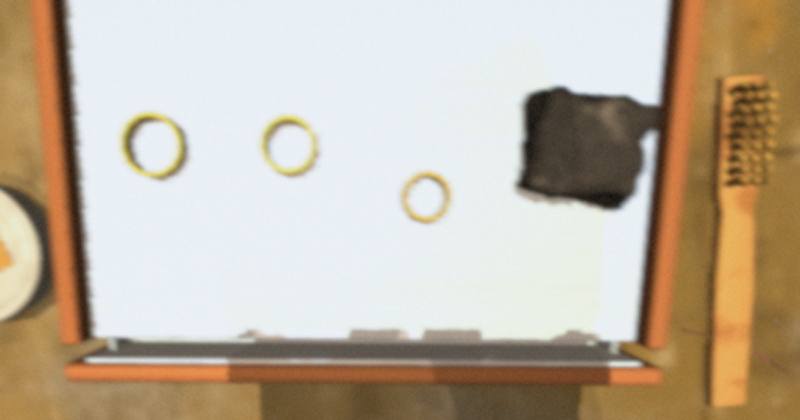

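>>> step_arm(plan="0 0.6 0.3 0.04;0 1.4 0.7 0.04;0 2.2 1.1 0.04;0 3 1.2 0.04;0 3.7 1.2 0.04;0 4.3 1.2 0.04;0 4.7 1.2 0.04;0 4.9 1.2 0.04;0 5 1.2 0.04;0 5 1.2 0.04", grip=0)

```text
time_s: 4.45
tcp_pos: [0.5876, 0.0174, 0.0499]
orientation: [-0.465, 0.531, -0.531, 0.469]
contact_force: [0.1, -0.3, 0.2]
opening: 0.0003
```

```bash
python3 go.py -158 4 49
```

```text
t 4.45 cur tray mm [-54.5   8.3  49.9] F [ 0.1 -0.3  0.2] units [ 0.13  0.02 -3.45] toolx yaw err world deg -0.2 turn(units about tool y, y down) 0.03 ydir [ 0.003  0.004 -1.   ] open 0.0003
 tray+x in tool [0.003 0.003 1.   ]  tray+y [-1.     0.004  0.003]
```

>>> step_arm(plan="0 0 -0.3 0;0.1 0 -0.6 0;0.2 0 -0.8 0;0.2 0 -1.1 0;0.2 0 -1.4 0;0.2 0 -1.8 0;0.2 0 -2.2 0;0.2 0 -2.6 0;0.2 0 -2.9 0;0.2 0 -3.1 0", grip=0)

```text
time_s: 5.28
tcp_pos: [0.4933, 0.0234, 0.0497]
orientation: [0.465, -0.531, 0.531, -0.469]
contact_force: [0.1, 0.1, -0.3]
opening: 0.0003
```

```bash
python3 go.py -161 4 49
```

```text
t 5.28 cur tray mm [-148.8    1.8   49.7] F [ 0.1  0.1 -0.3] units [-0.07  0.02 -0.4 ] toolx yaw err world deg -0.21 turn(units about tool y, y down) 0.04 ydir [ 0.003  0.003 -1.   ] open 0.0003
 tray+x in tool [0.004 0.003 1.   ]  tray+y [-1.     0.003  0.004]
```

>>> step_arm(plan="0 0 -0.1 0;0 0 -0.2 0;0 0 -0.25 0;0 0 -0.3 0;0 0 -0.35 0;0 0 -0.4 0;0 0 -0.45 0;0 0 -0.45 0", grip=0)

```text
time_s: 5.95
tcp_pos: [0.4797, 0.0252, 0.0496]
orientation: [-0.466, 0.531, -0.531, 0.469]
contact_force: [-0.6, -0.2, 0.3]
opening: 0.0005
```

```bash
python3 go.py -163 4 49; python3 - <<'E'
from h import *
for n in ['top','side','wrist']:
    s,p=snap(n,n+'3.png')
a=cv2.imread('pics/top3.png')[130:280,220:440];a=cv2.resize(a,None,fx=2.3,fy=2.3,interpolation=cv2.INTER_CUBIC)
b=cv2.imread('pics/side3.png')[145:335,255:425];b=cv2.resize(b,(309,345),interpolation=cv2.INTER_CUBIC)
cv2.imwrite('pics/c3.png',np.hstack([a,b[:345]])[:345])
E
```

```text
t 5.95 cur tray mm [-162.5    1.9   49.6] F [-0.6 -0.2  0.3] units [-0.07  0.02 -0.02] toolx yaw err world deg -0.21 turn(units about tool y, y down) 0.04 ydir [ 0.003  0.003 -1.   ] open 0.0005
 tray+x in tool [0.004 0.003 1.   ]  tray+y [-1.     0.003  0.004]
```

View pics/c3.png

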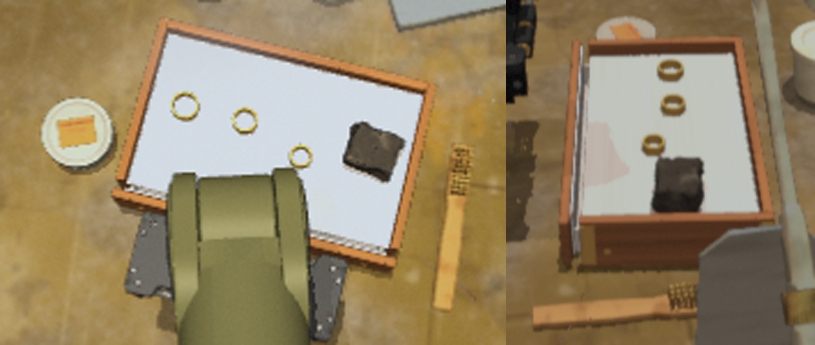

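View pics/wrist3.png

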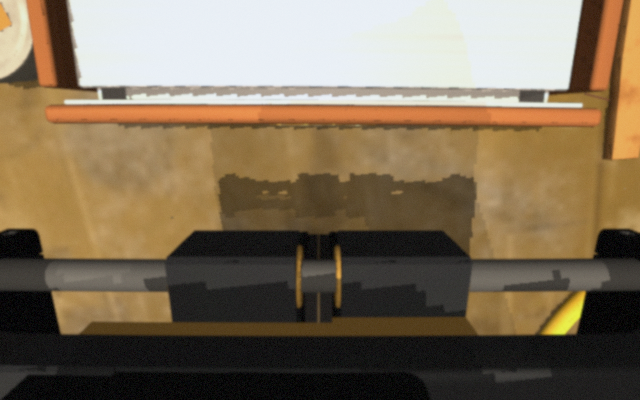

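View pics/side3.png

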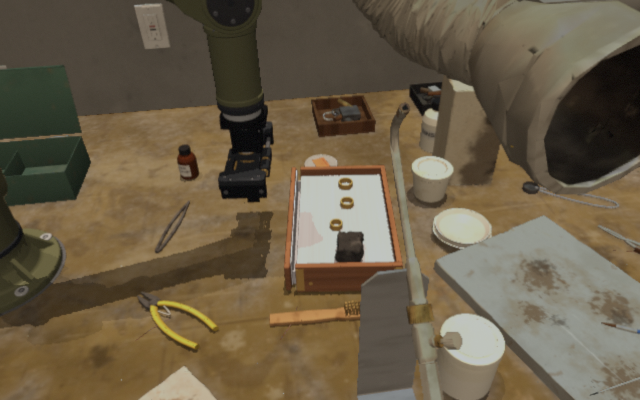

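```bash
python3 - <<'E'
from h import *
s=readout.get_state()
s2,p=snap('side','x.png'); print(proj(p,s,[s['tcp_pos'],s['tcp_pos']+[0,0,.07]]))
im=p['image'][60:260,180:330,::-1]; cv2.imwrite('pics/x1.png',cv2.resize(im,None,fx=3,fy=3,interpolation=cv2.INTER_CUBIC))
s2,p=snap('wrist','y.png'); print(proj(p,s,[s['tcp_pos']]),p['mtx'])
E
```

```text
[[256.60170028 215.01336477]
 [252.65675059 185.57043481]]
[[318.81263069 226.51102429]] [[349.41418282   0.         318.1323008 ]
 [  0.         349.41418282 201.40088171]
 [  0.           0.           1.        ]]
```

View pics/x1.png

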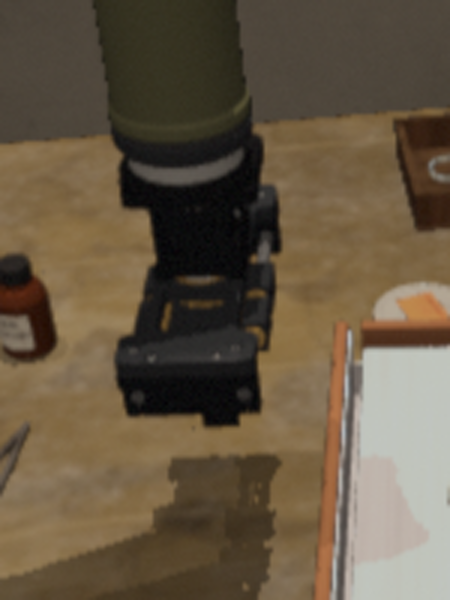

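```bash
python3 - <<'E'
import cv2,numpy as np
a=cv2.imread('pics/y.png')[80:340,140:500].astype(float)
a=255*(a/255)**0.5
cv2.imwrite('pics/y1.png',cv2.resize(a.astype(np.uint8),None,fx=2.2,fy=2.2,interpolation=cv2.INTER_CUBIC))
a=cv2.imread('pics/x.png')[140:240,220:300].astype(float)
a=255*(a/255)**0.4
cv2.imwrite('pics/x2.png',cv2.resize(a.astype(np.uint8),None,fx=6,fy=6,interpolation=cv2.INTER_CUBIC))
E
```

```text
(no output)
```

View pics/y1.png

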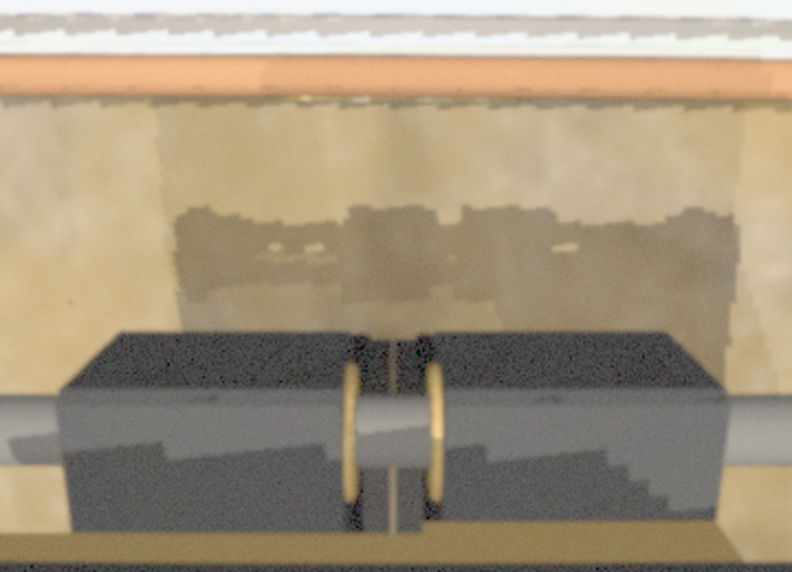

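View pics/x2.png

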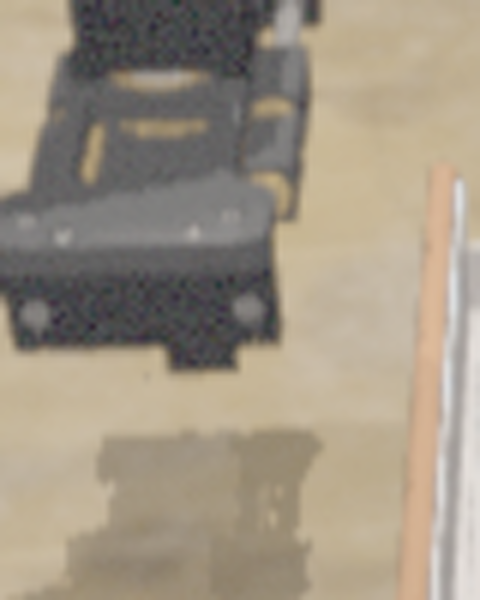

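```bash
python3 - <<'E'
from h import *
s,p=snap('wrist','y2.png')
th=np.load('th.npy');x,y,a=th[:3]
def inv(w):
    v=np.array(w[:2])-[x,y]; return np.round(np.array([v[0]*np.cos(a)+v[1]*np.sin(a),-v[0]*np.sin(a)+v[1]*np.cos(a)])*1e3,1)
for dz in [0,.01,.02,.033]:
  s['tcp_pos']=s['tcp_pos']+[0,0,dz]
  print(dz,[inv(ray(p,s,uv,z)) for uv,z in [((46,122),.062),((601,124),.062),((78,87),.044),((570,88),.044)]])
  s['tcp_pos']=s['tcp_pos']-[0,0,dz]
E
```

```text
0 [array([-100.2,  148. ]), array([-100.2, -148.5]), array([-81.2, 139.6]), array([ -80.8, -140.8])]
0.01 [array([-100.5,  155.7]), array([-100.4, -156.5]), array([-80.5, 146.3]), array([ -80.1, -147.7])]
0.02 [array([-100.7,  163.5]), array([-100.7, -164.4]), array([-79.9, 152.9]), array([ -79.4, -154.6])]
0.033 [array([-101.1,  173.6]), array([-101. , -174.8]), array([-79. , 161.6]), array([ -78.5, -163.6])]
```

```bash
python3 - <<'E'
from h import *
s=readout.get_state()
s2,p=snap('side','x5.png')
R=Rq(s['orientation']);t=s['tcp_pos']
im=p['image'][:,:,::-1].copy().astype(float); im=(255*(im/255)**.5).astype(np.uint8)
k=5;o=np.array([200,110])
im=cv2.resize(im[110:230,200:320],None,fx=k,fy=k,interpolation=cv2.INTER_CUBIC)
def box(a,b,y0,y1,c):
    P=[[sx*a,yy,sz*b] for yy in(y0,y1) for sx,sz in((-1,-1),(1,-1),(1,1),(-1,1))]
    q=((proj(p,s,[t+R@np.array(v) for v in P])-o+.5)*k).astype(int)
    for i in range(4):
        for A,B in((i,(i+1)%4),(i+4,4+(i+1)%4),(i,i+4)): cv2.line(im,tuple(map(int,q[A])),tuple(map(int,q[B])),c,1)
box(.015,.0095,0,-.07,(0,0,255)); box(.095,.0375,-.07,-.12,(0,255,0))
cv2.imwrite('pics/x5c.png',im)
E
```

```text
(no output)
```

View pics/x5c.png

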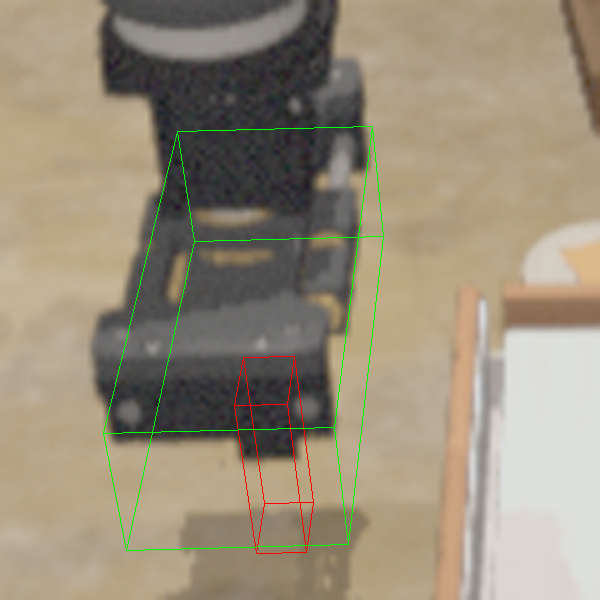

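>>> step_arm(plan="0 0.3 0 0;0 0.7 0 0;0 1.1 0 0;0 1.4 0 0;0 1.6 0 0;0 1.7 0 0;0 1.7 0 0", grip=0)

```text
time_s: 6.88
tcp_pos: [0.4793, 0.0254, -0.0024]
orientation: [-0.466, 0.531, -0.53, 0.468]
contact_force: [0.6, 0.4, 0.1]
opening: 0.0008
```

```bash
python3 go.py -162 2 0; python3 - <<'E'
from h import *
s=readout.get_state()
s2,p=snap('side','x6.png');print(proj(p,s,[s['tcp_pos']]))
im=p['image'][110:260,200:320,::-1].astype(float); im=(255*(im/255)**.5).astype(np.uint8)
cv2.imwrite('pics/x6c.png',cv2.resize(im,None,fx=4,fy=4,interpolation=cv2.INTER_CUBIC))
E
```

```text
t 6.88 cur tray mm [-162.9    2.1   -2.4] F [0.6 0.4 0.1] units [ 0.   -0.08  0.03] toolx yaw err world deg -0.22 turn(units about tool y, y down) 0.04 ydir [ 0.002  0.004 -1.   ] open 0.0008
 tray+x in tool [0.004 0.001 1.   ]  tray+y [-1.     0.004  0.004]
[[258.98509312 235.14653053]]
```

View pics/x6c.png

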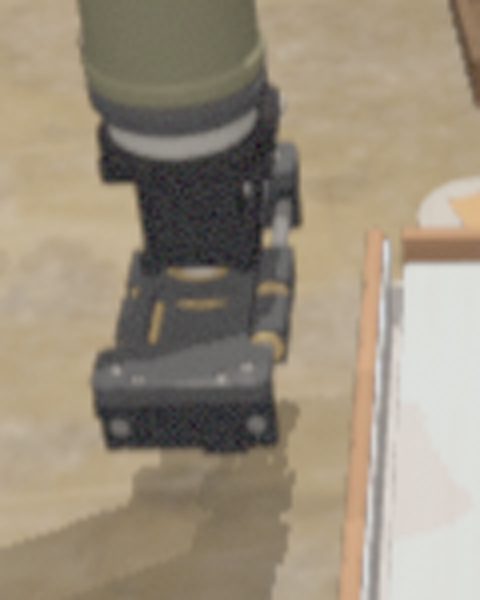

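>>> step_arm(plan="0 0.2 0 0;0 0.4 0 0;0 0.6 0 0;0 0.7 0 0;0 0.8 0 0;0 0.9 0 0;0 0.9 0 0", grip=0)

```text
time_s: 7.52
tcp_pos: [0.4796, 0.0255, -0.0293]
orientation: [-0.466, 0.531, -0.53, 0.468]
contact_force: [-0.8, 0.0, 0.8]
opening: 0.0004
```

```bash
python3 go.py -162 2 0; python3 - <<'E'
from h import *
s=readout.get_state()
s2,p=snap('side','x7.png');print(proj(p,s,[s['tcp_pos']]))
im=p['image'][110:260,200:320,::-1].astype(float); im=(255*(im/255)**.5).astype(np.uint8)
s2,p=snap('wrist','x8.png')
im2=p['image'][:,:,::-1].astype(float); im2=(255*(im2/255)**.5).astype(np.uint8)
cv2.imwrite('pics/x7c.png',np.hstack([cv2.resize(im,(320,400),interpolation=cv2.INTER_CUBIC),im2[:,80:560]]))
E
```

```text
t 7.52 cur tray mm [-162.7    2.2  -29.3] F [-0.8  0.   0.8] units [ 0.   -0.98  0.03] toolx yaw err world deg -0.22 turn(units about tool y, y down) 0.04 ydir [ 0.002  0.004 -1.   ] open 0.0004
 tray+x in tool [0.004 0.001 1.   ]  tray+y [-1.     0.004  0.004]
[[260.42054244 245.07442759]]
```

View pics/x7c.png

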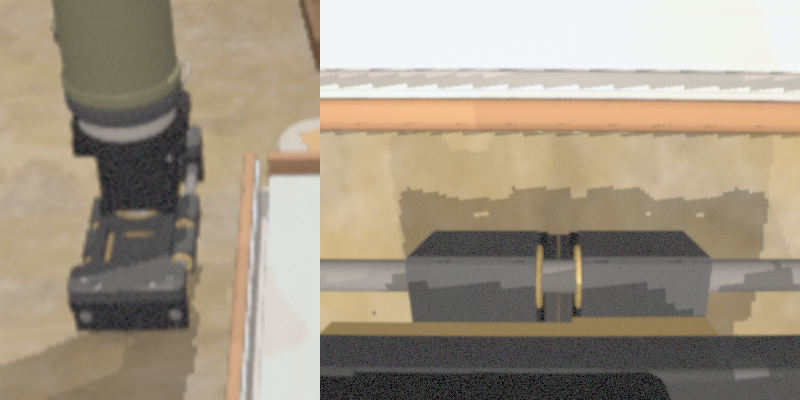

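>>> step_arm(plan="0 0.05 0 0;0 0.1 0 0;0 0.15 0 0;0 0.2 0 0;0 0.25 0 0", grip=0)

```text
time_s: 8.03
tcp_pos: [0.48, 0.0255, -0.0364]
orientation: [-0.466, 0.531, -0.531, 0.469]
contact_force: [-0.1, -0.6, -0.5]
opening: 0.0002
```

```bash
python3 go.py -162 2 0
```

```text
t 8.03 cur tray mm [-162.3    2.2  -36.4] F [-0.1 -0.6 -0.5] units [ 0.   -1.21  0.01] toolx yaw err world deg -0.22 turn(units about tool y, y down) 0.04 ydir [ 0.003  0.003 -1.   ] open 0.0002
 tray+x in tool [0.004 0.002 1.   ]  tray+y [-1.     0.004  0.004]
```

>>> step_arm(plan="0 0.05 0 0;0 0.1 0 0;0 0.15 0 0;0 0.2 0 0", grip=0)

```text
time_s: 8.37
tcp_pos: [0.4801, 0.0254, -0.0387]
orientation: [-0.467, 0.531, -0.531, 0.467]
contact_force: [-18.0, -1.6, 53.9]
opening: 0.0006
```

>>> step_arm(plan="0 -0.6 0 0;0 -1.6 0 0;0 -2.6 0 0;0 -3.6 0.2 0;0 -4 1.2 0;0 -4 2.2 0;0 -4 3 0;0 -4 3.4 0;0 -4 3.6 0;0 -4 3.6 0", grip=0)

```text
time_s: 9.2
tcp_pos: [0.5877, 0.0115, 0.0807]
orientation: [-0.467, 0.531, -0.531, 0.467]
contact_force: [-0.0, 0.4, -0.2]
opening: 0.0004
```

```bash
sed -i 's/w=np.array(\[\(.*\),z\/1e3\])/w=np.array([\1,z\/1e3-0.038])/; s/cur=\[\(.*\)s\[.tcp_pos.\]\[2\]\]/cur=[\1s["tcp_pos"][2]+0.038]/' go.py; grep -n 038 go.py; python3 go.py -55 2 49
```

```text
7:    w=np.array([x+tx/1e3*np.cos(a)-ty/1e3*np.sin(a),y+tx/1e3*np.sin(a)+ty/1e3*np.cos(a),z/1e3-0.038])
9:    v=s['tcp_pos'][:2]-[x,y]; cur=[v[0]*np.cos(a)+v[1]*np.sin(a),-v[0]*np.sin(a)+v[1]*np.cos(a),s["tcp_pos"][2]+0.038]
t 9.2 cur tray mm [-53.7   2.5 118.7] F [-0.   0.4 -0.2] units [ 0.02  2.32 -0.04] toolx yaw err world deg -0.19 turn(units about tool y, y down) 0.03 ydir [-0.     0.002 -1.   ] open 0.0004
 tray+x in tool [ 0.003 -0.001  1.   ]  tray+y [-1.     0.002  0.003]
```

>>> step_arm(plan="0 0.5 0 0;0 1.2 0 0;0 1.8 0 0;0 2.1 0 0;0 2.2 0 0;0 2.25 0 0;0 2.25 0 0", grip=0)

```text
time_s: 9.78
tcp_pos: [0.5878, 0.0118, 0.0138]
orientation: [-0.467, 0.531, -0.531, 0.467]
contact_force: [-0.2, 0.1, -0.4]
opening: 0.0008
```

```bash
python3 go.py -158 2 49;python3 - <<'E'
from h import *
s2,p=snap('side','x9.png')
im=p['image'][90:300,200:420,::-1].astype(float); im=(255*(im/255)**.6).astype(np.uint8)
cv2.imwrite('pics/x9c.png',cv2.resize(im,None,fx=2.8,fy=2.8,interpolation=cv2.INTER_CUBIC))
E
```

```text
t 9.78 cur tray mm [-53.6   2.8  51.8] F [-0.2  0.1 -0.4] units [ 0.01  0.09 -3.48] toolx yaw err world deg -0.2 turn(units about tool y, y down) 0.03 ydir [ 0.     0.001 -1.   ] open 0.0008
 tray+x in tool [0.004 0.    1.   ]  tray+y [-1.     0.002  0.004]
```

View pics/x9c.png

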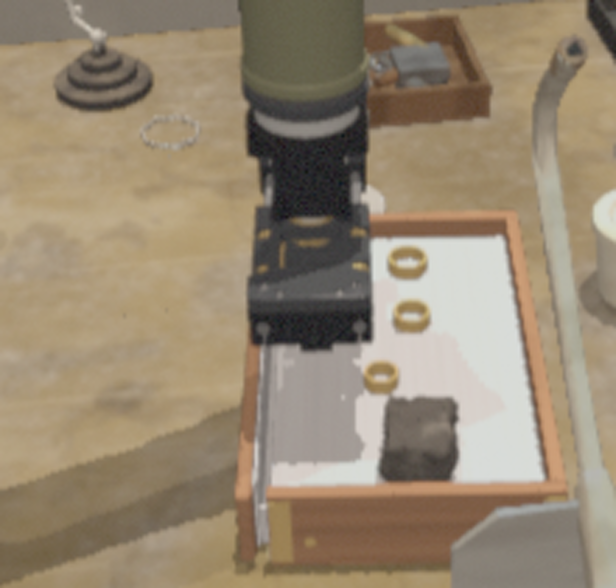

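>>> step_arm(plan="0 0.05 -0.2 0;0 0.1 -0.5 0;0 0.1 -0.7 0;0 0.1 -0.9 0;0 0.1 -1.1 0;0 0.1 -1.3 0", grip=0)

```text
time_s: 10.33
tcp_pos: [0.5495, 0.0169, 0.0115]
orientation: [0.466, -0.531, 0.531, -0.468]
contact_force: [2.4, -0.1, 0.2]
opening: 0.0003
```

```bash
python3 go.py -158 2 49;python3 - <<'E'
from h import *
x,y,a,_=np.load('th.npy')
s2,p=snap('side','xa.png')
for X in [(-53.6,2.8,52)]:
    X=np.array(X)/1e3; print(proj(p,s2,[x+X[0]*np.cos(a)-X[1]*np.sin(a),y+X[0]*np.sin(a)+X[1]*np.cos(a),X[2]]))
im=p['image'][90:300,200:420,::-1].astype(float); im=(255*(im/255)**.6).astype(np.uint8)
im2=cv2.resize(im,(420,400),interpolation=cv2.INTER_CUBIC)
s2,p=snap('wrist','wa.png'); im=p['image'][:,:,::-1]
cv2.imwrite('pics/xac.png',np.hstack([im2,cv2.resize(im[:250,100:540],(380,216)).repeat(1,0)][:1]+[np.vstack([cv2.resize(im[:250,100:540],(380,216)),np.zeros((184,380,3),np.uint8)])]))
E
```

```text
t 10.33 cur tray mm [-92.3   2.8  49.5] F [ 2.4 -0.1  0.2] units [ 0.02  0.01 -2.19] toolx yaw err world deg -0.2 turn(units about tool y, y down) 0.03 ydir [ 0.002  0.001 -1.   ] open 0.0003
 tray+x in tool [0.003 0.002 1.   ]  tray+y [-1.     0.002  0.003]
[[313.09605106 212.50378625]]
```

View pics/xac.png

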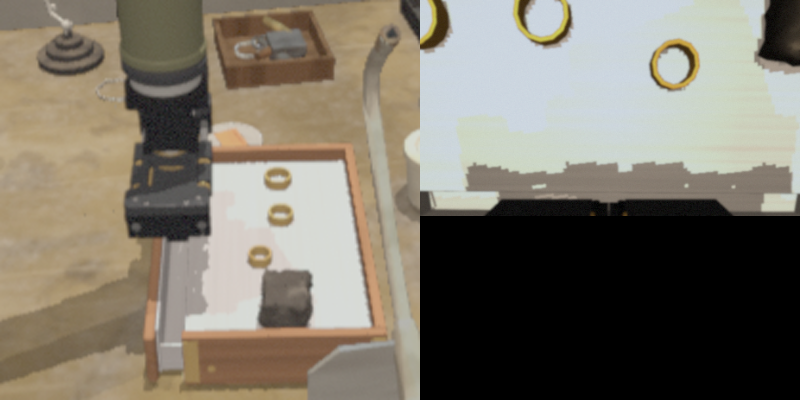

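>>> step_arm(plan="0 0 -0.3 0;0 0 -0.6 0;0 0 -0.9 0;0 0 -1.2 0;0 0 -1.5 0;0 0 -1.8 0;0 0 -2 0;0 0 -2.1 0;0 0 -2.2 0;0 0 -2.25 0", grip=0)

```text
time_s: 11.27
tcp_pos: [0.4864, 0.0249, 0.0121]
orientation: [0.464, -0.528, 0.533, -0.47]
contact_force: [16.5, -1.5, -11.6]
opening: 0.0005
```

```bash
python3 go.py -163 2 49
```

```text
t 11.27 cur tray mm [-155.8    2.5   50.1] F [ 16.5  -1.5 -11.6] units [ 0.01  0.03 -0.24] toolx yaw err world deg -0.21 turn(units about tool y, y down) 0.03 ydir [ 0.012  0.001 -1.   ] open 0.0005
 tray+x in tool [0.004 0.011 1.   ]  tray+y [-1.     0.003  0.004]
```

>>> step_arm(plan="0 0 0.2 0;0 -0.6 0.3 0;0 -1.4 0.4 0;-0.1 -2.1 0.8 0;-0.3 -2.3 1.8 0;-0.5 -2.3 2.9 0;-0.7 -2.3 4 0;-0.9 -2.3 5 0;-1.1 -2.3 5.9 0;-1.1 -2.3 6.6 0", grip=0)

```text
time_s: 12.1
tcp_pos: [0.6869, 0.0335, 0.082]
orientation: [0.464, -0.529, 0.532, -0.47]
contact_force: [-0.1, -0.1, 1.0]
opening: 0.0003
```

```bash
python3 go.py 52 36 48;python3 - <<'E'
from h import *
s2,p=snap('side','xb.png')
im=p['image'][90:300,200:420,::-1].astype(float); im=(255*(im/255)**.6).astype(np.uint8)
im2=cv2.resize(im,(420,400),interpolation=cv2.INTER_CUBIC)
s,p=snap('top','tb.png'); im=p['image'][110:300,200:440,::-1]
cv2.imwrite('pics/xbc.png',np.hstack([im2,cv2.resize(im,(380,400),interpolation=cv2.INTER_CUBIC)]))
E
```

```text
t 12.1 cur tray mm [ 41.8  37.3 120. ] F [-0.1 -0.1  1. ] units [0.05 2.4  0.32] toolx yaw err world deg -0.26 turn(units about tool y, y down) 0.04 ydir [ 0.009  0.002 -1.   ] open 0.0003
 tray+x in tool [0.005 0.008 1.   ]  tray+y [-1.     0.003  0.005]
```

View pics/xbc.png

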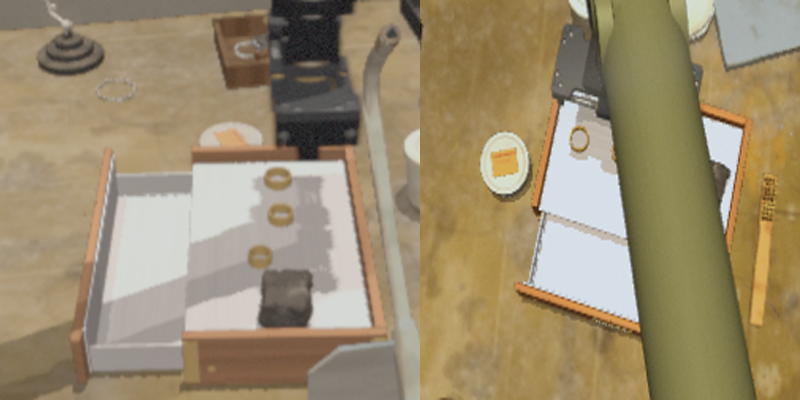

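>>> step_arm(plan="0 0 0.35 0;0 0.5 0.4 0;0 1.2 0.4 0;0 1.8 0.4 0;0 2.1 0.4 0;0 2.25 0.4 0;0 2.35 0.4 0;0 2.35 0.4 0", grip=0)

```text
time_s: 12.87
tcp_pos: [0.6997, 0.0303, 0.011]
orientation: [0.464, -0.53, 0.533, -0.47]
contact_force: [0.5, 1.0, 0.9]
opening: 0.0008
```

```bash
python3 go.py -75 37 48
```

```text
t 12.87 cur tray mm [54.9 35.8 49. ] F [0.5 1.  0.9] units [-0.05 -0.01 -4.33] toolx yaw err world deg -0.14 turn(units about tool y, y down) 0.02 ydir [ 0.009  0.002 -1.   ] open 0.0008
 tray+x in tool [0.003 0.009 1.   ]  tray+y [-1.     0.003  0.002]
```

>>> step_arm(plan="-0.02 0 -0.2 0;-0.02 0 -0.4 0;-0.02 0 -0.6 0;-0.02 0 -0.85 0;-0.02 0 -1.1 0;-0.02 0 -1.35 0;-0.02 0 -1.6 0;-0.02 0 -1.85 0;-0.02 0 -2.1 0;-0.02 0 -2.3 0", grip=0)

```text
time_s: 13.7
tcp_pos: [0.6304, 0.0399, 0.0104]
orientation: [0.464, -0.53, 0.533, -0.47]
contact_force: [0.5, -1.1, 0.4]
opening: 0.0009
```

```bash
python3 go.py -75 37 48;python3 - <<'E'
from h import *
s2,p=snap('side','xd.png')
im=p['image'][90:300,200:420,::-1].astype(float); im=(255*(im/255)**.6).astype(np.uint8)
im2=cv2.resize(im,(420,400),interpolation=cv2.INTER_CUBIC)
s,p=snap('top','td.png'); im=p['image'][110:300,200:440,::-1]
cv2.imwrite('pics/xdc.png',np.hstack([im2,cv2.resize(im,(380,400),interpolation=cv2.INTER_CUBIC)]))
E
```

```text
t 13.7 cur tray mm [-15.   36.2  48.4] F [ 0.5 -1.1  0.4] units [-0.03 -0.   -2.  ] toolx yaw err world deg -0.15 turn(units about tool y, y down) 0.03 ydir [ 0.009  0.002 -1.   ] open 0.0009
 tray+x in tool [0.003 0.008 1.   ]  tray+y [-1.     0.003  0.003]
```

View pics/xdc.png

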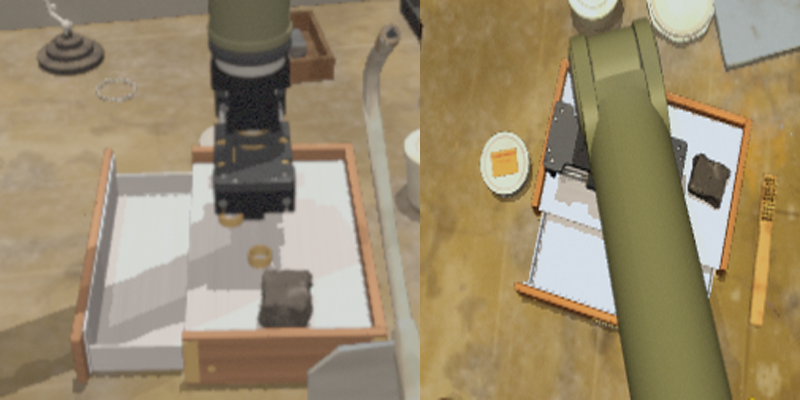

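>>> step_arm(plan="0 0 -0.2 0;0 0 -0.45 0;0 0 -0.7 0;0 0 -0.95 0;0 0 -1.2 0;0 0 -1.45 0;0 0 -1.7 0;0 0 -1.95 0;0 0 -2.2 0;0 0 -2.4 0", grip=0)

```text
time_s: 14.63
tcp_pos: [0.5577, 0.0493, 0.0097]
orientation: [0.465, -0.53, 0.532, -0.469]
contact_force: [0.4, -0.0, -1.0]
opening: 0.0006
```

```bash
python3 go.py -75 37 48;python3 - <<'E'
from h import *
s2,p=snap('side','xe.png')
im=p['image'][90:300,200:420,::-1].astype(float); im=(255*(im/255)**.6).astype(np.uint8)
im2=cv2.resize(im,(420,400),interpolation=cv2.INTER_CUBIC)
s,p=snap('top','te.png'); im=p['image'][110:300,200:440,::-1]
cv2.imwrite('pics/xec.png',np.hstack([im2,cv2.resize(im,(380,400),interpolation=cv2.INTER_CUBIC)]))
E
```

```text
t 14.63 cur tray mm [-88.3  36.   47.7] F [ 0.4 -0.  -1. ] units [-0.03 -0.01  0.44] toolx yaw err world deg -0.19 turn(units about tool y, y down) 0.03 ydir [ 0.008  0.001 -1.   ] open 0.0006
 tray+x in tool [0.003 0.008 1.   ]  tray+y [-1.     0.002  0.003]
```

View pics/xec.png

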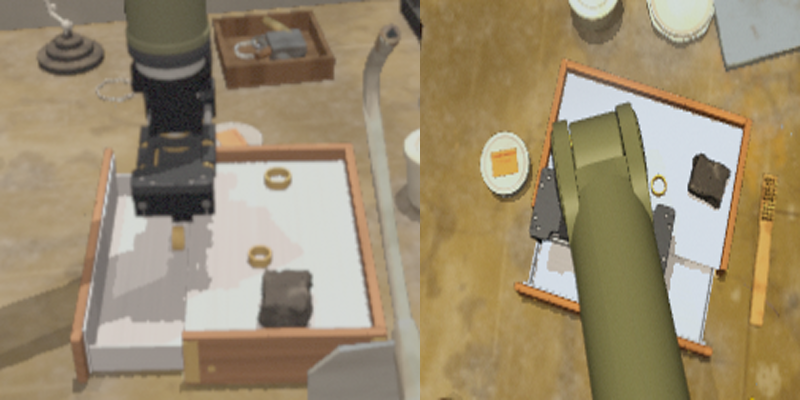

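>>> step_arm(plan="0 -0.6 0 0;0 -1.4 0 0;0 -2.2 0.2 0;0.4 -2.4 0.8 0;0.9 -2.4 1.6 0;1.4 -2.4 2.4 0;1.8 -2.4 3.1 0;2.1 -2.4 3.6 0;2.15 -2.4 3.9 0;2.15 -2.4 3.9 0", grip=0)

```text
time_s: 15.57
tcp_pos: [0.6663, -0.0309, 0.0819]
orientation: [0.464, -0.53, 0.533, -0.469]
contact_force: [0.3, -0.5, 0.1]
opening: 0.0005
```

```bash
python3 go.py 26 -29 48;python3 - <<'E'
from h import *
s2,p=snap('side','xf.png')
im=p['image'][90:300,200:420,::-1].astype(float); im=(255*(im/255)**.6).astype(np.uint8)
im2=cv2.resize(im,(420,400),interpolation=cv2.INTER_CUBIC)
s,p=snap('top','tf.png'); im=p['image'][110:300,200:440,::-1]
cv2.imwrite('pics/xfc.png',np.hstack([im2,cv2.resize(im,(380,400),interpolation=cv2.INTER_CUBIC)]))
E
```

```text
t 15.57 cur tray mm [ 29.8 -29.2 119.9] F [ 0.3 -0.5  0.1] units [-0.    2.4  -0.15] toolx yaw err world deg -0.07 turn(units about tool y, y down) 0.01 ydir [ 0.008  0.002 -1.   ] open 0.0005
 tray+x in tool [0.001 0.008 1.   ]  tray+y [-1.     0.003  0.001]
```

View pics/xfc.png

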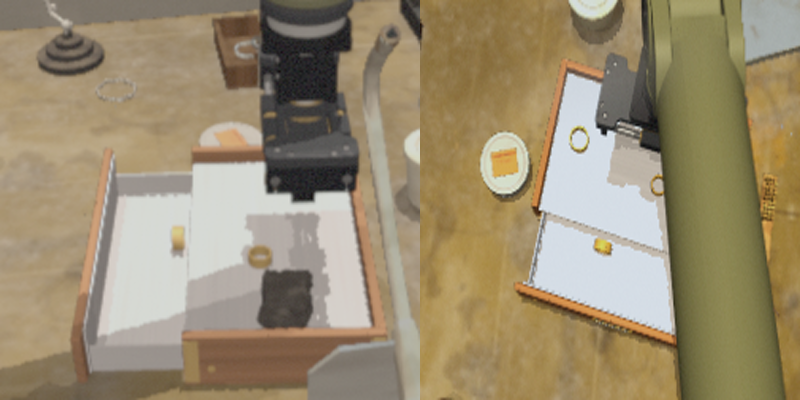

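>>> step_arm(plan="0 0.5 -0.1 0;0 1.2 -0.1 0;0 1.8 -0.1 0;0 2.1 -0.1 0;0 2.25 -0.1 0;0 2.35 -0.1 0;0 2.35 -0.1 0", grip=0)

```text
time_s: 16.25
tcp_pos: [0.6618, -0.027, 0.0119]
orientation: [0.465, -0.53, 0.531, -0.47]
contact_force: [-0.1, 0.6, -0.2]
opening: 0.0007
```

```bash
python3 go.py -90 -29 48
```

```text
t 16.25 cur tray mm [ 24.9 -26.   49.9] F [-0.1  0.6 -0.2] units [ 0.08  0.04 -3.83] toolx yaw err world deg -0.3 turn(units about tool y, y down) 0.05 ydir [ 0.007  0.002 -1.   ] open 0.0007
 tray+x in tool [0.005 0.006 1.   ]  tray+y [-1.     0.003  0.005]
```

>>> step_arm(plan="0.1 0.03 -0.1 0;0.1 0.03 -0.3 0;0.1 0.03 -0.5 0;0.1 0.03 -0.7 0;0.1 0.03 -0.95 0;0.1 0.03 -1.2 0;0.1 0.03 -1.45 0;0.1 0.03 -1.7 0;0.1 0.03 -1.95 0;0.1 0.03 -2.15 0", grip=0)

```text
time_s: 17.08
tcp_pos: [0.5965, -0.0218, 0.0106]
orientation: [0.465, -0.53, 0.531, -0.47]
contact_force: [0.5, -0.2, 0.4]
opening: 0.0003
```

```bash
python3 go.py -90 -29 48;python3 - <<'E'
from h import *
s2,p=snap('side','xg.png')
im=p['image'][90:300,200:420,::-1].astype(float); im=(255*(im/255)**.6).astype(np.uint8)
im2=cv2.resize(im,(420,400),interpolation=cv2.INTER_CUBIC)
cv2.imwrite('pics/xgc.png',im2)
E
```

```text
t 17.08 cur tray mm [-40.6 -29.4  48.6] F [ 0.5 -0.2  0.4] units [-0.02  0.01 -1.65] toolx yaw err world deg -0.32 turn(units about tool y, y down) 0.05 ydir [ 0.007  0.002 -1.   ] open 0.0003
 tray+x in tool [0.006 0.006 1.   ]  tray+y [-1.     0.003  0.005]
```

View pics/xgc.png

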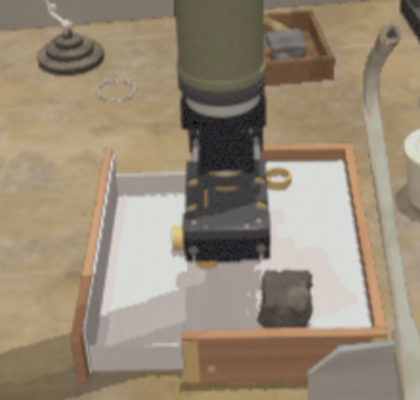

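>>> step_arm(plan="0 0 -0.15 0;0 0 -0.35 0;0 0 -0.55 0;0 0 -0.75 0;0 0 -0.95 0;0 0 -1.15 0;0 0 -1.35 0;0 0 -1.55 0;0 0 -1.65 0;0 0 -1.65 0", grip=0)

```text
time_s: 17.97
tcp_pos: [0.5455, -0.0154, 0.0102]
orientation: [0.466, -0.53, 0.531, -0.469]
contact_force: [0.4, 0.3, -0.3]
opening: 0.0004
```

```bash
python3 go.py 60 100 110;python3 - <<'E'
from h import *
s2,p=snap('side','xh.png')
im=p['image'][90:300,200:420,::-1].astype(float); im=(255*(im/255)**.6).astype(np.uint8)
im2=cv2.resize(im,(420,400),interpolation=cv2.INTER_CUBIC)
s,p=snap('top','th.png'); im=p['image'][110:300,200:440,::-1]
cv2.imwrite('pics/xhc.png',np.hstack([im2,cv2.resize(im,(380,400),interpolation=cv2.INTER_CUBIC)]))
E
```

```text
t 17.97 cur tray mm [-92.  -29.8  48.2] F [ 0.4  0.3 -0.3] units [-4.3  -2.03  5.1 ] toolx yaw err world deg -0.34 turn(units about tool y, y down) 0.06 ydir [ 0.005  0.002 -1.   ] open 0.0004
 tray+x in tool [0.006 0.005 1.   ]  tray+y [-1.     0.002  0.006]
```

View pics/xhc.png

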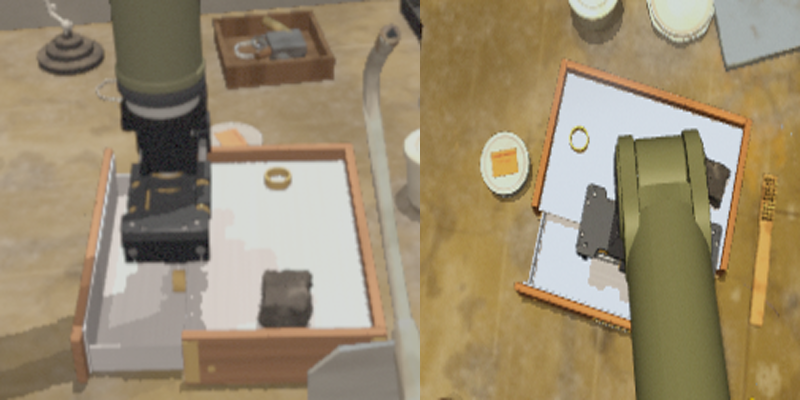

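>>> step_arm(plan="0 -0.7 0 0;0 -1.6 0 0.05;-0.3 -2.3 0.3 0.05;-1 -2.4 1.1 0.05;-1.7 -2.4 1.9 0.05;-2.4 -2.4 2.7 0.05;-3.1 -2.4 3.5 0.05;-3.8 -2.4 4.2 0.05;-4.2 -2.4 4.7 0.05;-4.4 -2.4 4.9 0.05", grip=0)

```text
time_s: 18.9
tcp_pos: [0.7102, 0.0995, 0.0827]
orientation: [0.464, -0.531, 0.532, -0.469]
contact_force: [-0.4, 0.4, -0.0]
opening: 0.0009
```

```bash
python3 go.py 54 101 48;python3 - <<'E'
from h import *
s2,p=snap('side','xi.png')
im=p['image'][90:300,200:420,::-1].astype(float); im=(255*(im/255)**.6).astype(np.uint8)
im2=cv2.resize(im,(420,400),interpolation=cv2.INTER_CUBIC)
s,p=snap('top','ti.png'); im=p['image'][110:300,200:440,::-1]
cv2.imwrite('pics/xic.png',np.hstack([im2,cv2.resize(im,(380,400),interpolation=cv2.INTER_CUBIC)]))
E
```

```text
t 18.9 cur tray mm [ 56.3 105.8 120.7] F [-0.4  0.4 -0. ] units [ 0.17  2.42 -0.09] toolx yaw err world deg -0.13 turn(units about tool y, y down) 0.02 ydir [ 0.006  0.004 -1.   ] open 0.0009
 tray+x in tool [0.002 0.005 1.   ]  tray+y [-1.     0.005  0.002]
```

View pics/xic.png

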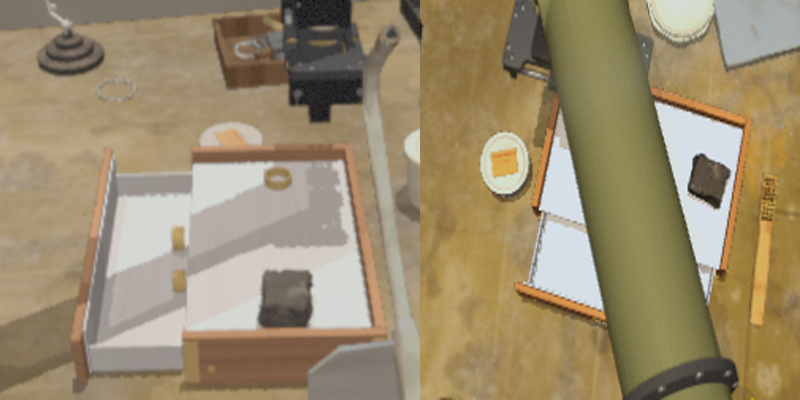

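>>> step_arm(plan="0.1 0.5 -0.05 0;0.15 1.2 -0.05 0;0.15 1.8 -0.05 0;0.15 2.1 -0.05 0;0.15 2.25 -0.05 0;0.15 2.37 -0.05 0;0.15 2.37 -0.05 0", grip=0)

```text
time_s: 19.58
tcp_pos: [0.707, 0.0939, 0.0118]
orientation: [0.464, -0.531, 0.532, -0.469]
contact_force: [0.5, 0.4, 0.0]
opening: 0.0003
```

```bash
python3 go.py -15 101 48
```

```text
t 19.58 cur tray mm [53.8 99.8 49.8] F [0.5 0.4 0. ] units [-0.04  0.05 -2.29] toolx yaw err world deg -0.09 turn(units about tool y, y down) 0.01 ydir [ 0.005  0.003 -1.   ] open 0.0003
 tray+x in tool [0.002 0.005 1.   ]  tray+y [-1.     0.004  0.002]
```

>>> step_arm(plan="-0.04 0.03 -0.2 0;-0.04 0.03 -0.4 0;-0.04 0.03 -0.6 0;-0.04 0.03 -0.85 0;-0.04 0.03 -1.1 0;-0.04 0.03 -1.35 0;-0.04 0.03 -1.6 0;-0.04 0.03 -1.85 0;-0.04 0.03 -2.1 0;-0.04 0.03 -2.3 0", grip=0)

```text
time_s: 20.42
tcp_pos: [0.6378, 0.1042, 0.0106]
orientation: [0.465, -0.531, 0.532, -0.468]
contact_force: [0.1, -1.1, 0.3]
opening: 0.0005
```

```bash
python3 go.py -90 101 48;python3 - <<'E'
from h import *
s2,p=snap('side','xj.png')
im=p['image'][90:300,200:420,::-1].astype(float); im=(255*(im/255)**.6).astype(np.uint8)
im2=cv2.resize(im,(420,400),interpolation=cv2.INTER_CUBIC)
s,p=snap('top','tj.png'); im=p['image'][110:300,200:440,::-1]
cv2.imwrite('pics/xjc.png',np.hstack([im2,cv2.resize(im,(380,400),interpolation=cv2.INTER_CUBIC)]))
E
```

```text
t 20.42 cur tray mm [-16.2 100.9  48.6] F [ 0.1 -1.1  0.3] units [-0.01  0.01 -2.46] toolx yaw err world deg -0.1 turn(units about tool y, y down) 0.02 ydir [ 0.005  0.003 -1.   ] open 0.0005
 tray+x in tool [0.002 0.004 1.   ]  tray+y [-1.     0.003  0.002]
```

View pics/xjc.png

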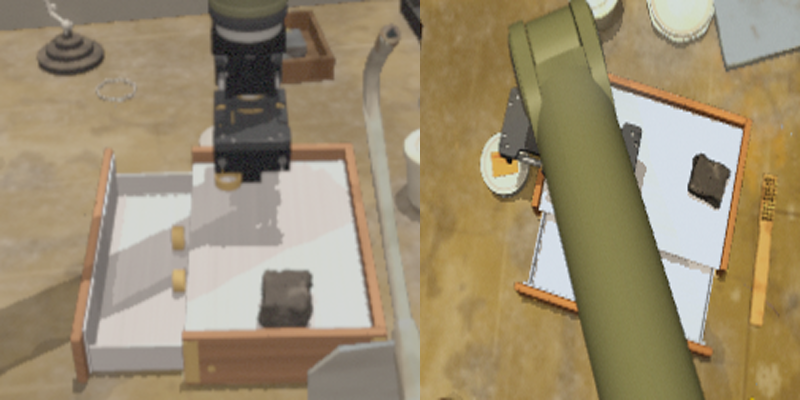

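>>> step_arm(plan="0 0 -0.2 0;0 0 -0.5 0;0 0 -0.75 0;0 0 -1 0;0 0 -1.25 0;0 0 -1.5 0;0 0 -1.75 0;0 0 -2 0;0 0 -2.25 0;0 0 -2.45 0", grip=0)

```text
time_s: 21.35
tcp_pos: [0.5636, 0.114, 0.0103]
orientation: [0.465, -0.531, 0.531, -0.468]
contact_force: [-0.6, -0.4, 0.0]
opening: 0.0005
```

>>> step_arm(plan="0 -0.3 0 0;0 -1 0 0;0 -1.8 0 0;0.4 -2.3 0 0;1.2 -2.3 -0.3 0;2.2 -2.3 -0.8 0;3 -2.3 -1.5 0;3.2 -2.3 -2.3 0;3.3 -2.3 -3 0;3.3 -2.3 -3.5 0", grip=0)

```text
time_s: 22.18
tcp_pos: [0.445, 0.028, 0.079]
orientation: [0.465, -0.531, 0.532, -0.468]
contact_force: [1.0, -0.0, -0.3]
opening: 0.0005
```

```bash
python3 go.py -212 2 110;python3 - <<'E'
from h import *
s2,p=snap('side','xk.png')
im=p['image'][90:300,200:420,::-1].astype(float); im=(255*(im/255)**.6).astype(np.uint8)
im2=cv2.resize(im,(420,400),interpolation=cv2.INTER_CUBIC)
s,p=snap('top','tk.png'); im=p['image'][110:300,200:440,::-1]
cv2.imwrite('pics/xkc.png',np.hstack([im2,cv2.resize(im,(380,400),interpolation=cv2.INTER_CUBIC)]))
E
```

```text
t 22.18 cur tray mm [-1.973e+02  1.000e-01  1.170e+02] F [ 1.  -0.  -0.3] units [-0.06  0.23 -0.49] toolx yaw err world deg -0.03 turn(units about tool y, y down) 0.01 ydir [ 0.004  0.002 -1.   ] open 0.0005
 tray+x in tool [0.001 0.004 1.   ]  tray+y [-1.     0.002  0.001]
```

View pics/xkc.png

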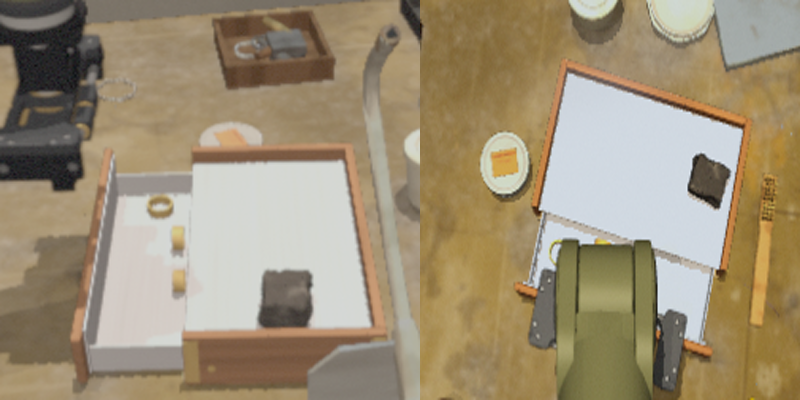

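>>> step_arm(plan="0 0 -0.2 0;0 0 -0.4 0;0 0 -0.5 0;0 0 -0.5 0", grip=0)

```text
time_s: 22.62
tcp_pos: [0.4299, 0.031, 0.0791]
orientation: [0.466, -0.53, 0.532, -0.468]
contact_force: [0.9, 0.7, -0.2]
opening: 0.0008
```

```bash
python3 go.py -212 2 35;python3 - <<'E'
from h import *
x,y,a,_=np.load('th.npy')
def inv(w):
    v=np.array(w[:2])-[x,y]; return np.round(np.array([v[0]*np.cos(a)+v[1]*np.sin(a),-v[0]*np.sin(a)+v[1]*np.cos(a)])*1e3,1)
s,p=snap('top','tl.png'); c=p['image'][220:310,240:420,::-1]
cv2.imwrite('pics/tlc.png',cv2.resize(c,None,fx=4,fy=4,interpolation=cv2.INTER_CUBIC))
print([inv(ray(p,s,uv,.062)) for uv in [(260.8,246.5),(384,277.5)]])
s,p=snap('side','sl.png'); c=p['image'][130:300,190:340,::-1]
cv2.imwrite('pics/slc.png',cv2.resize(c,None,fx=3.5,fy=3.5,interpolation=cv2.INTER_CUBIC))
E
```

```text
t 22.62 cur tray mm [-212.7    1.1  117.1] F [ 0.9  0.7 -0.2] units [-0.03  2.74  0.01] toolx yaw err world deg -0.17 turn(units about tool y, y down) 0.03 ydir [ 0.004  0.    -1.   ] open 0.0008
 tray+x in tool [0.003 0.004 1.   ]  tray+y [-1.     0.001  0.003]
[array([-179.5,  146.6]), array([-179.4, -148. ])]
```

View pics/tlc.png

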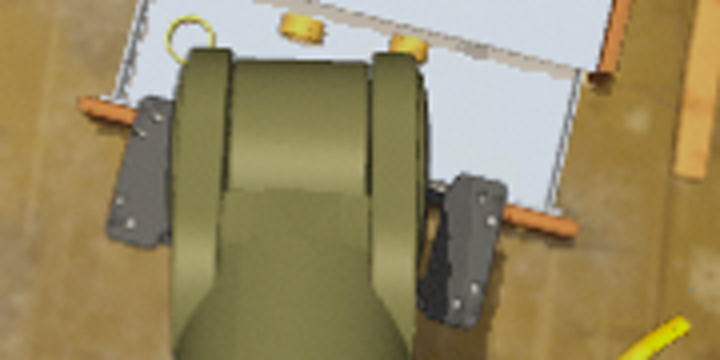

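View pics/slc.png

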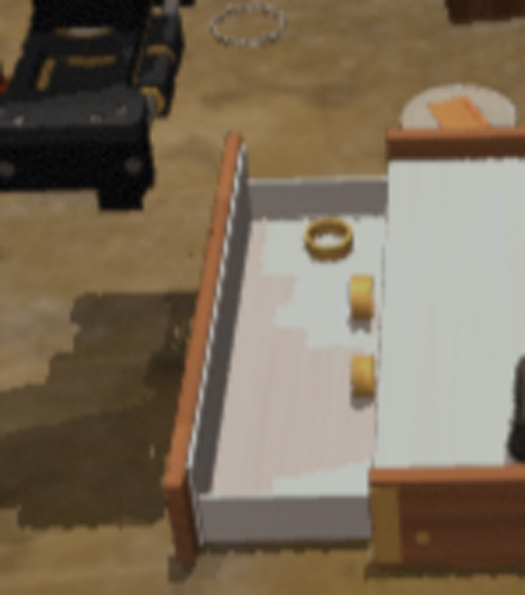

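>>> step_arm(plan="0 0.5 0 0;0 1.2 0 0;0 1.8 0 0;0 2.2 0 0;0 2.4 0 0;0 2.5 0 0;0 2.55 0.1 0;0 2.55 0.3 0;0 2.55 0.5 0;0 2.55 0.7 0", grip=0)

```text
time_s: 23.55
tcp_pos: [0.453, 0.028, 0.0035]
orientation: [0.465, -0.53, 0.532, -0.468]
contact_force: [-0.8, -0.4, -0.7]
opening: 0.0009
```

```bash
python3 go.py -107 1 40
```

```text
t 23.55 cur tray mm [-189.4    1.1   41.5] F [-0.8 -0.4 -0.7] units [0.01 0.07 2.75] toolx yaw err world deg -0.13 turn(units about tool y, y down) 0.02 ydir [ 0.006  0.    -1.   ] open 0.0009
 tray+x in tool [0.002 0.006 1.   ]  tray+y [-1.     0.001  0.002]
```

>>> step_arm(plan="0 0 0.1 0;0 0 0.2 0;0 0 0.35 0;0 0 0.5 0;0 0 0.7 0;0 0 0.9 0;0 0 1.1 0;0 0 1.3 0;0 0 1.45 0;0 0 1.6 0", grip=0)

```text
time_s: 24.38
tcp_pos: [0.5011, 0.0215, 0.0037]
orientation: [0.465, -0.53, 0.532, -0.468]
contact_force: [-1.1, -0.3, -0.3]
opening: 0.0002
```

```bash
python3 go.py -107 1 40; python3 - <<'E'
from h import *
s,p=snap('side','sm.png'); c=p['image'][130:300,190:410,::-1]
cv2.imwrite('pics/smc.png',cv2.resize(c,None,fx=3,fy=3,interpolation=cv2.INTER_CUBIC))
E
```

```text
t 24.38 cur tray mm [-140.9    1.1   41.7] F [-1.1 -0.3 -0.3] units [0.   0.06 1.13] toolx yaw err world deg -0.12 turn(units about tool y, y down) 0.02 ydir [ 0.005  0.    -1.   ] open 0.0002
 tray+x in tool [0.002 0.005 1.   ]  tray+y [-1.     0.001  0.002]
```

View pics/smc.png

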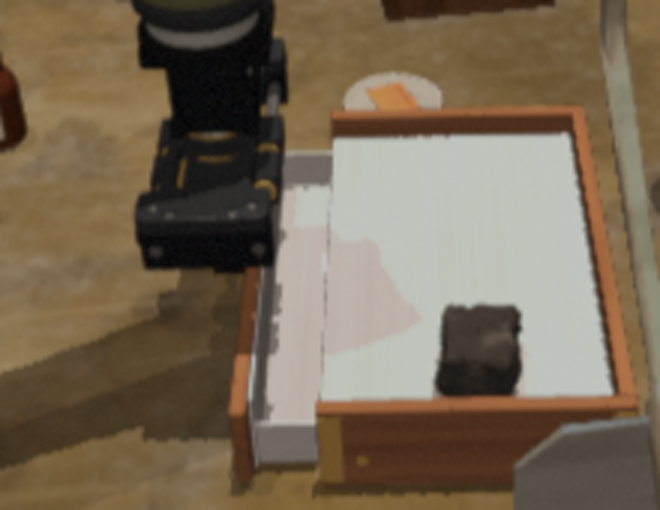

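Closing well; the rings have gone under the bed. Continue to the home stop.

>>> step_arm(plan="0 0 0.15 0;0 0 0.3 0;0 0 0.45 0;0 0 0.6 0;0 0 0.75 0;0 0 0.87 0;0 0 0.95 0;0 0 1 0;0 0 1.05 0;0 0 1.05 0", grip=0)

```text
time_s: 25.27
tcp_pos: [0.534, 0.0175, 0.0042]
orientation: [0.464, -0.53, 0.533, -0.469]
contact_force: [-0.8, 0.2, 0.1]
opening: 0.0008
```

```bash
python3 go.py -107 1 40; python3 - <<'E'
from h import *
s,p=snap('side','sn.png'); c=p['image'][130:300,190:410,::-1]
cv2.imwrite('pics/snc.png',cv2.resize(c,None,fx=3,fy=3,interpolation=cv2.INTER_CUBIC))
E
```

```text
t 25.27 cur tray mm [-107.7    1.3   42.2] F [-0.8  0.2  0.1] units [0.01 0.07 0.02] toolx yaw err world deg -0.1 turn(units about tool y, y down) 0.02 ydir [ 0.008  0.001 -1.   ] open 0.0008
 tray+x in tool [0.002 0.008 1.   ]  tray+y [-1.     0.002  0.002]
```

View pics/snc.png

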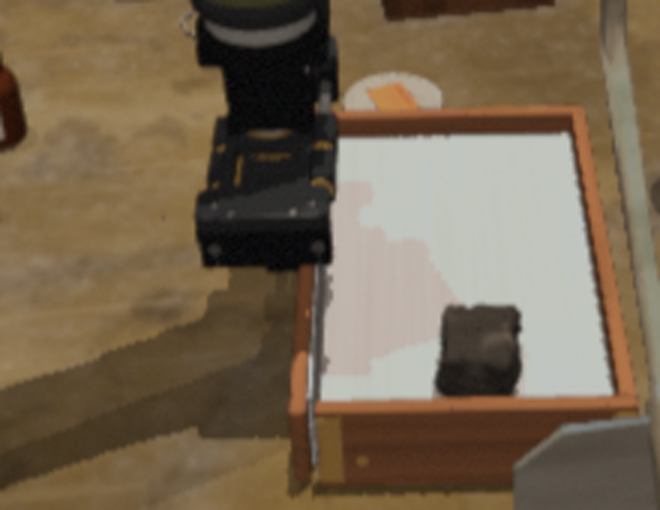

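Force still only friction; press on to the stop in small steps.

>>> step_arm(plan="0 0 0.05 0;0 0 0.1 0;0 0 0.15 0;0 0 0.15 0", grip=0)

```text
time_s: 25.65
tcp_pos: [0.5361, 0.0171, 0.0042]
orientation: [0.466, -0.531, 0.532, -0.467]
contact_force: [-7.6, 1.3, 5.9]
opening: 0.0005
```

```bash
python3 go.py -107 1 40
```

```text
t 25.65 cur tray mm [-105.6    1.3   42.2] F [-7.6  1.3  5.9] units [ 0.01  0.07 -0.05] toolx yaw err world deg -0.11 turn(units about tool y, y down) 0.02 ydir [ 0.003  0.    -1.   ] open 0.0005
 tray+x in tool [0.002 0.003 1.   ]  tray+y [-1.     0.001  0.002]
```

>>> step_arm(plan="0 0 0.05 0;0 0 0.12 0;0 0 0.12 0", grip=0)

```text
time_s: 25.9
tcp_pos: [0.5357, 0.0172, 0.0039]
orientation: [-0.468, 0.532, -0.53, 0.465]
contact_force: [-12.4, -0.0, 8.2]
opening: 0.0003
```

>>> step_arm(plan="0 0 -0.3 0;0 0 -0.8 0;0 0 -1.3 0;0 -0.3 -1.7 0;0 -1 -2 0;0 -2 -2.3 0;0 -3 -2.5 0;0 -3.7 -2.5 0;0 -4 -2.5 0;0 -4 -2.5 0", grip=0)

```text
time_s: 26.73
tcp_pos: [0.4642, 0.0267, 0.1266]
orientation: [0.467, -0.531, 0.532, -0.466]
contact_force: [-0.1, -0.3, 0.0]
opening: 0.0003
```

```bash
python3 go.py -107 1 40; python3 - <<'E'
from h import *
s,p=snap('side','so.png'); c=p['image'][140:330,250:420,::-1]
a=cv2.resize(c,(400,447),interpolation=cv2.INTER_CUBIC)
s,p=snap('top','to.png'); c=p['image'][120:290,220:440,::-1]
b=cv2.resize(c,None,fx=1.8,fy=1.8,interpolation=cv2.INTER_CUBIC); b=np.vstack([b,np.zeros((447-b.shape[0],b.shape[1],3),np.uint8)])
cv2.imwrite('pics/so_c.png',np.hstack([a,b]))
x,y,al,_=np.load('th.npy')
s,p=snap('wrist','wo.png')
E
```

```text
t 26.73 cur tray mm [-178.1    1.3  164.6] F [-0.1 -0.3  0. ] units [0.01 4.16 2.37] toolx yaw err world deg -0.12 turn(units about tool y, y down) 0.02 ydir [ 0.001 -0.002 -1.   ] open 0.0003
 tray+x in tool [0.002 0.001 1.   ]  tray+y [-1.    -0.001  0.002]
```

View pics/so_c.png

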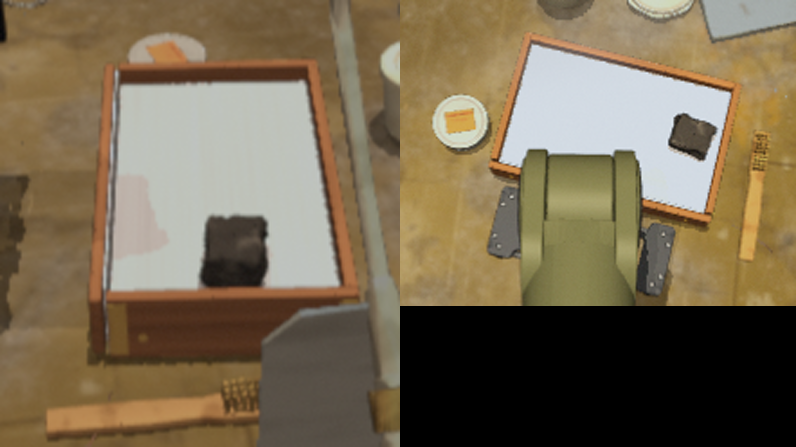

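View pics/wo.png

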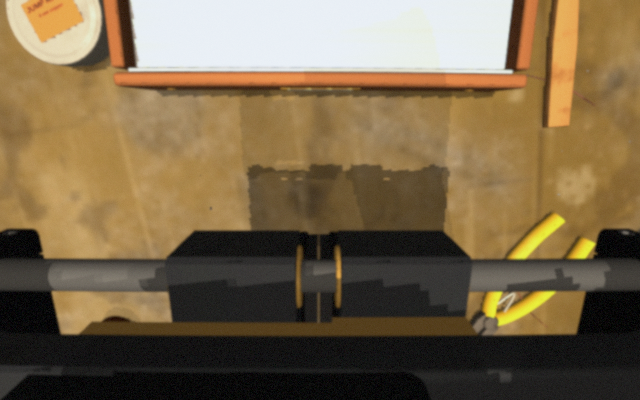

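```bash
python3 - <<'E'
import cv2,numpy as np
a=cv2.imread('pics/top0.png',0).astype(np.float32);b=cv2.imread('pics/to.png',0).astype(np.float32)
for n,(u,v,w,h) in {'tin':(234,165,38,44),'char':(364,176,34,38),'brush':(405,188,26,80)}.items():
    print(n,cv2.phaseCorrelate(a[v:v+h,u:u+w].copy(),b[v:v+h,u:u+w].copy()),np.abs(a-b)[v:v+h,u:u+w].mean())
from workcell import workorder; print(workorder.job_done())
E
```

```text
tin ((-0.005300540240881446, 0.5044341745261427), 0.9900165563159519) 3.228469
char ((0.001404567901570175, -0.016545009872686478), 1.002273339447048) 3.1578948
brush ((0.4781391854602539, -0.09465074662590212), 1.0004293408658769) 3.0475962
the job is handed in; nothing more can be done
None
```

The job is done and handed in at about 27 s. The drawer was pulled open, rings b, c and a were swept into it in that order, and the drawer was pushed home. The fingers stayed shut throughout, and nothing was gripped or lifted.

- **Fingertip offset:** The first pull missed. The fingers passed about 27 mm above the drawer's lip, because they really end about 38 mm short of the reported TCP. I touched the fingertips on the bench in front of the drawer to measure this, and the force peaked at about 57 N there. All later heights include the correction.
- **Opening and sweeping:** The drawer opened to its end stop at about 16–20 N. The pictures showed all three rings in the drawer: a flat, b and c standing on edge. They were 3–5 mm lower than the bed's underside, and the drawer closed over them without any extra force.
- **Closing:** The drawer met a firm stop at about 12–15 N. The last pictures show its front flush with the tray, no rings left on the bed, and the arm clear.
- **Charcoal, tin and brush:** Comparing the first and last top pictures, the charcoal had not moved at all. The tin and brush showed shifts of about half a pixel (roughly 1 mm). I take that as image noise because nothing came near them, but I did not check further.
- **Camera disagreement:** The side and top cameras disagreed by 5–6 mm in y on the ring positions. I used the top and wrist readings, which agreed with each other.

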